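# Push the kiln posts home in their rail and swing the keeper shut

## Robot

A 7-joint arm with a two-finger parallel gripper is mounted at the origin on the work surface. World frame = base frame: x ahead of the robot, y to its left, z up, the work surface at z = 0. Lengths are in m, angles in rad, forces in N, time in s.
With the tool pointing down it reaches from about 0.4 to 0.875 m from the base axis. Payload 19.3 kg.
Tool frame: the origin (TCP) lies midway between the tips of the shut fingers; the grasp point (between the pads) lies 19 mm behind it (bot.pinch_z is the distance from the TCP to the grasp point, in m); z points along the fingers, y is the line along which they close (so a half turn about z gives the same grasp; the last joint's range is limited). The gripper opens to 85 mm and grips with 20 to 120 N. Pads are 22 mm wide; open, the fingers measure 114 mm over their backs; the gripper's body (76 mm by 85 mm) begins 54 mm behind the grasp point. The pads swing forward as they close: fully open they stand 13 mm farther back than shut.
Start: joints at [-1.362, 0.521, -0.036, 1.599, 0.021, 1.021, -0.113], TCP at [0.172, 0.601, 0.231] pointing down, gripper open.
Joint ranges: [-2.91, 2.91], [-0.3, 2.13], [-1.5, 1.42], [0.17, 2.43], [-1.26, 4.41], [0.16, 1.93], [-2.52, 2.52]. Speed limits (rad/s): [1.89, 1.89, 2.39, 2.39, 3.01, 3.01, 3.01].

## Interface

Orientations are given as [roll, pitch, yaw] about the fixed x, y, z axes, in that order (R = Rz(yaw) Ry(pitch) Rx(roll)).
In Python, from workcell import observe, viewer, bot gives the robot as it stands. The module is installed in compiled form; this text tells all that it offers.
- The arm moves only by the tool play_rows, never from a script. Its argument "motion" is a list of rows, each a list of 7 numbers: the shift along the tool's x, y, z in cm, then the turn, a rotation vector about the tool's x, y, z in rad, then the opening, from -1 (shut) to 1 (fully open), so that 0 is half open. A call has exactly 5 rows; each row is the pose to reach, as a shift and turn from the pose commanded when the call began, along the tool's axes at that moment; what a row does not reach only later rows make up. A row lasts 1/10 s, in which the tool goes at most 50 mm and 8.59 degrees, less where a joint would pass 70% of its speed; a pose out of reach is approached as far as the arm can. A call with a gripper value outside its range is refused whole. The fingers move at their own pace and stop on an object; "squeeze" is the grip in N (left out, the last holds). Time passes only in rows, so rows that repeat a pose let the fingers close, or fill a call up. It gives the time, the measured TCP pose, the force, the opening and the grip force at its end, in the units of the state.
- observe(): the state, without advancing time (a new reading comes with each control period).
- viewer.grab_frame(name): name is "scene" or "side" or "wrist"; returns (picture, depth): 400x640x3 uint8, red, green, blue; 400x640 float32, m along the optical axis (not along the pixel's ray), 0 where there is no reading.
- viewer.camera_info(name): a dict with "fx", "fy", "cx", "cy" (pixels), "R" (3x3) and "t" (3): a world point X has camera coordinates R X + t. Camera axes: x right, y down, z forward; pixel columns grow to the right and rows downward; lengths in m; the calibration is good to about 2 mm. The wrist camera is an equidistant fisheye: a pixel r from the principal point sees the ray r / f radians off the axis. A picture is of the moment at which its call begins: read the wrist's pose just before it. camera_info takes no time and is no camera call; for the wrist camera it gives the pose at the moment of the call.
- bot.job_done(): hands the job in; it is judged then, once.
The state is a dict: "clock": time; "qpos": joint angles; "qd": joint speeds; "joint_efforts": joint torques, N m; "position": TCP position; "tool_rot": TCP orientation; "force": force on the tool from outside, world axes, zero at the start; "moment": the same for the moment, N m; "grip_width": finger opening in m; "finger_force": force on a finger pad.
Only numpy, scipy, OpenCV 4.12 (cv2) and the standard library are available. Lean on these libraries where they do the work, as an engineer would, in place of code of your own. Each camera call takes 0.05 s, during which the arm holds its last target. There are 200 camera calls.

## Task

Push the row of four kiln posts along its wooden rail as one train, from the last post, until the row is tight against the end stop. Then push the steel keeper bar shut behind the row, straight across the rail as far as it goes. Only push: do not lift or tip any post or let the row come apart, leave the keeper open until the row is home, and leave everything else on the table where it stands.

Things in the scene. Friction and masses are not known exactly. Their poses are not given: they have to be found in the camera images.
- rail: wooden storage rail fixed to the table, base board 360 x 110 mm. Origin: centre of its underside; x runs along the rail to the end stop, y across, to the left of x, z up. Channel floor 12 mm above the table, 43 mm wide (1.5 mm play each side of a post); side lips, 6 mm thick, rise to 26 mm above the table. The end at x = -180 mm is open.
- stop_face (a point): middle of the end stop's face, on the channel floor, at rail x = +150 mm, y = 0. The stop is a wooden block 55 mm wide, its top 60 mm above the table.
- keeper (a joint): steel bar 14 mm wide, 28 to 42 mm above the table, that swings level about an upright pivot. 0 rad: it points to the rail's -x, alongside the channel, outside the lip (open). It grows as the bar swings in over the channel, clockwise from above, to its stop at 1.571 rad: straight across, pointing to the rail's +y (closed). Starts at -0.5 to -0.05; stays where left; 0.6 N at the pin moves it.
- keeper_pivot (a point): the keeper's pivot, 28 mm above the table, at rail x = -23, y = -36 mm. The closed bar's edge is at rail x = -16 mm, 6 mm behind the last post of a row that is home.
- keeper_pin (a point): centre of the upright round pin (12 mm diameter, 42 to 76 mm above the table) on the free end of the keeper bar, 72 mm from the pivot. With the keeper closed it is at rail x = -23, y = +36 mm.
- post1: last post of the row, nearest the open end: the one to push on. Square off-white kiln post 40 x 40 x 50 mm high with a small dark hole in its top, standing loose in the channel; origin: centre of its underside (12 mm above the table), z up. About 0.1 to 0.22 kg. The four posts touch each other at the start, 50 to 105 mm short of the stop; sliding the whole row takes about 2 to 8 N. Its centre is at rail x = +10 mm when the row is home.
- post2: second post from the open end. Square off-white kiln post 40 x 40 x 50 mm high with a small dark hole in its top, standing loose in the channel; origin: centre of its underside (12 mm above the table), z up. About 0.1 to 0.22 kg. Its centre is at rail x = +50 mm when the row is home.
- post3: third post from the open end. Square off-white kiln post 40 x 40 x 50 mm high with a small dark hole in its top, standing loose in the channel; origin: centre of its underside (12 mm above the table), z up. About 0.1 to 0.22 kg. Its centre is at rail x = +90 mm when the row is home.
- post4: leading post, nearest the end stop. Square off-white kiln post 40 x 40 x 50 mm high with a small dark hole in its top, standing loose in the channel; origin: centre of its underside (12 mm above the table), z up. About 0.1 to 0.22 kg. Its centre is at rail x = +130 mm when the row is home.
- prop: bystander: round waisted kiln prop, 48 mm wide, 90 mm high, standing beside the rail; origin: centre of its underside.
- rib: bystander: flat dark wooden shaping rib 85 x 45 x 7 mm, lying beside the rail; origin: centre of its underside.
- brush: bystander: glaze brush 170 mm long lying beside the rail; origin: centre of its underside.
- mug: bystander: white mug, 80 mm wide, 90 mm high; origin: centre of its underside.
- bowl: bystander: bisque bowl, 150 mm wide, 60 mm high; origin: centre of its underside.
- jar: bystander: glaze jar, 76 mm wide, 90 mm high; origin: centre of its underside.
- tall_post: bystander: square kiln post 40 x 40 x 100 mm high, standing alone on the table; origin: centre of its underside.
There are look-alikes about, which are no part of the job. What is shaped like the post3 but orange or yellow is not meant.

How it is judged:
By the outcome, as a careful person would: the job done as asked, in the order asked, and still so for the second after the job is handed in, with the robot touching nothing.
It also fails if it takes over 51 s, if anything falls off the work surface, if the arm or the gripper's body presses on something with over 40 N, if the wrist force passes 120 N, or if a joint passes its speed limit or range.

## Working session

There is one attempt and no reset: what is moved stays moved. The work goes in short steps, Python scripts to look and compute and a tool call to move; the robot and the scene stay as the last step left them, time stands still between calls to the robot, and variables do not carry over. Pictures are saved under pics/ and viewed, at most 10 in all, crops included, and the job is handed in when it is done.

Besides the shell and the picture viewer there is one more tool, called after ">>>" as a command line: name --pt "numbers of a row" for each row, then --argument value for the rest. play_rows: Moves the arm, as the interface text tells. Its arguments: {"type":"object","properties":{"motion":{"type":"array"},"squeeze":{"type":"number"}},"required":["motion"]}

```bash
mkdir -p pics; python3 - <<'E'
from workcell import observe, viewer, bot
import cv2,numpy as np
s=observe();print(s['clock'],s['position'],s['tool_rot'],s['force'],s['grip_width'],bot.pinch_z)
for n in ['scene','side']:
    p,d=viewer.grab_frame(n);np.savez(f'{n}0.npz',p=p,d=d,**viewer.camera_info(n));cv2.imwrite(f'pics/{n}0.png',p[:,:,::-1])
    print(viewer.camera_info(n))
E
```

```text
0.0 [0.17194168 0.60054686 0.23073429] [-3.14045513e+00  6.39779267e-05  2.86276925e+00] [-0.58253669  0.05184114 -0.13989986] 0.08512576681958214 0.0187
{'fx': 381.04509800158235, 'fy': 381.04509800158235, 'cx': 316.3952064812114, 'cy': 199.60692916761883, 'R': array([[ 0.71398584,  0.69973726, -0.02433092],
       [ 0.41075913, -0.44675919, -0.79478498],
       [-0.56701073,  0.55747107, -0.6064032 ]]), 't': array([-0.36975523, -0.15803909,  1.34776668])}
{'fx': 488.3708492705055, 'fy': 488.3708492705055, 'cx': 328.0242924137011, 'cy': 200.20901474796452, 'R': array([[-9.03247732e-01, -4.29119452e-01, -1.77199127e-04],
       [-3.31951628e-01,  6.98982058e-01, -6.33428922e-01],
       [ 2.71940531e-01, -5.72084415e-01, -7.73800859e-01]]), 't': array([0.49033178, 0.21270927, 1.60829922])}
```

View pics/scene0.png

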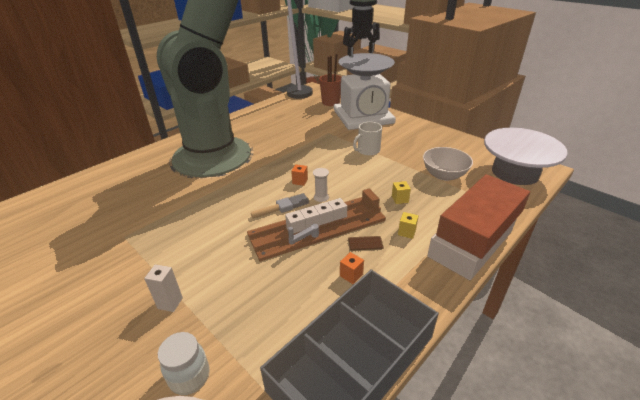

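View pics/side0.png

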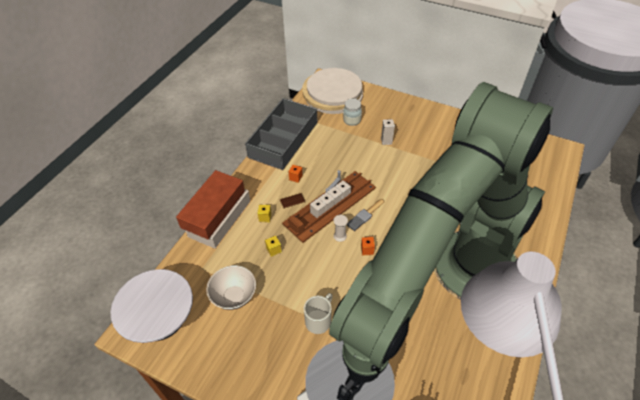

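The scene view shows the row at about (317,216), with the end stop at (371,200) and the keeper in front of the row at about (302,232). In the side view the rail runs from (375,185) to its stop at (297,220). I'll enlarge both.

```bash
python3 - <<'E'
import cv2,numpy as np
a=np.load('scene0.npz');b=np.load('side0.npz')
A=cv2.resize(a['p'][155:260,240:395],None,fx=5,fy=5,interpolation=cv2.INTER_CUBIC)[:, :800]
A=cv2.resize(a['p'][180:260,240:400],(800,400),interpolation=cv2.INTER_CUBIC)
B=cv2.resize(b['p'][165:245,270:390],(800,533),interpolation=cv2.INTER_CUBIC)
cv2.imwrite('pics/ca.png',A[:,:,::-1]);cv2.imwrite('pics/cb.png',B[:,:,::-1])
E
```

```text
(no output)
```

View pics/ca.png

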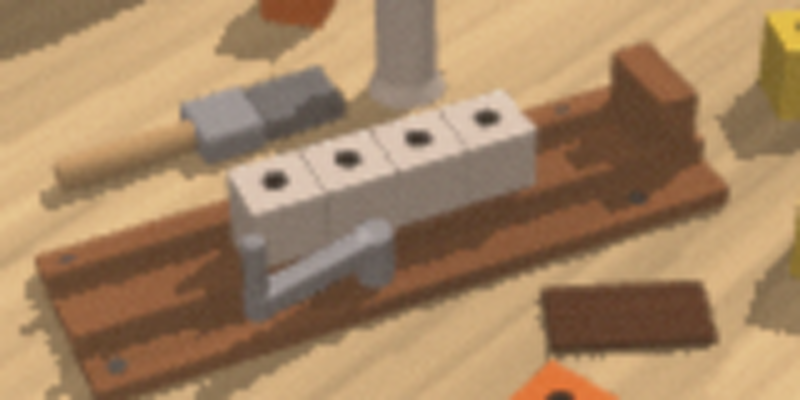

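View pics/cb.png

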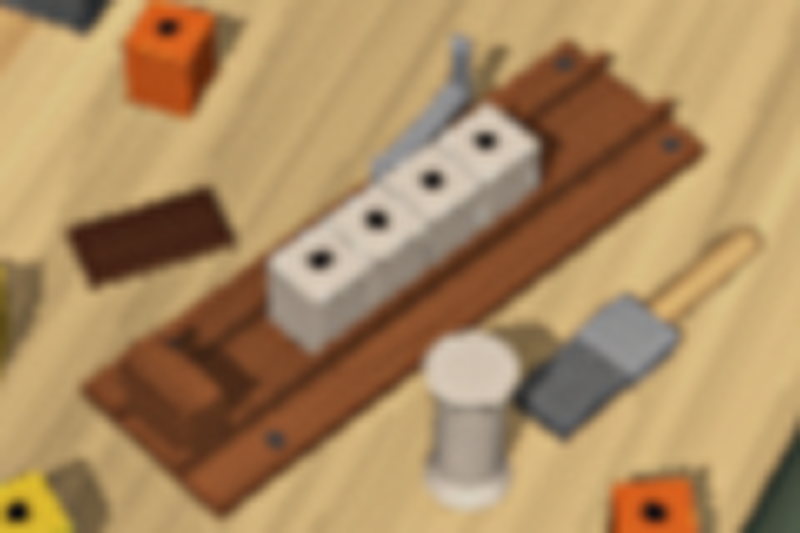

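The crops show four post holes, the board corners, and the pin top. The pin top is at about (255,240) in the scene crop and (460,42) in the side crop. The keeper is open, on the side facing the rib. The prop, brush and rib all stand close to the rail.

```bash
cat > h.py <<'E'
import cv2,numpy as np
def ray(c,u,v,z):
    R,t=c['R'],c['t'];C=-R.T@t
    d=R.T@np.array([(u-c['cx'])/c['fx'],(v-c['cy'])/c['fy'],1.])
    return C+d*(z-C[2])/d[2]
E
python3 - <<'E'
from h import *
np.set_printoptions(precision=4,suppress=True)
for n,o,s,holes,corners,pin in [('scene',(240,180),5.,[(275,180),(347,158),(418,138),(487,118)],[(38,258),(100,392),(727,190)],(255,240)),
  ('side',(270,165),6.667,[(486,141),(431,180),(377,220),(320,260)],[(705,150),(570,42),(82,388),(222,515)],(460,42))]:
    c=np.load(n+'0.npz'); f=lambda p,z:ray(c,o[0]+(p[0]+.5)/s-.5,o[1]+(p[1]+.5)/s-.5,z)[:2]
    H=np.array([f(p,.062) for p in holes]);K=np.array([f(p,.012) for p in corners]);P=f(pin,.076)
    print(n,'holes\n',H,'spacing',np.linalg.norm(np.diff(H,axis=0),axis=1),'yaw',np.arctan2(*(H[3]-H[0])[::-1]))
    print('corners\n',K,'sides',[np.linalg.norm(K[i]-K[j]) for i,j in zip(range(len(K)-1),range(1,len(K)))],'pin',P)
E
```

```text
scene holes
 [[ 0.5189 -0.0783]
 [ 0.5332 -0.0408]
 [ 0.5488 -0.0039]
 [ 0.5639  0.0331]] spacing [0.0401 0.04   0.0401] yaw 1.1867050311056988
corners
 [[ 0.4277 -0.1682]
 [ 0.528  -0.2071]
 [ 0.6596  0.122 ]] sides [np.float64(0.10759250965573525), np.float64(0.35443455714618227)] pin [ 0.5578 -0.1266]
side holes
 [[ 0.5212 -0.0747]
 [ 0.5362 -0.0372]
 [ 0.5502 -0.    ]
 [ 0.5654  0.037 ]] spacing [0.0404 0.0397 0.04  ] yaw 1.1941250844819007
corners
 [[ 0.4256 -0.1609]
 [ 0.5256 -0.2035]
 [ 0.6584  0.1318]
 [ 0.5555  0.1717]] sides [np.float64(0.10875898936894207), np.float64(0.3606310423584742), np.float64(0.11040197206401099)] pin [ 0.5586 -0.1224]
```

Both views agree to about 4 mm, and the post spacing, board size and pivot-to-pin distance all match the given sizes. Averaged, the rail centre is about (0.5424, -0.019) with yaw 1.191. post1 is at rail x ≈ -62 mm, so there are about 72 mm to push. The keeper is at about -0.25 rad.

```bash
cat >> h.py <<'E'
C0=np.array([.5424,-.019]);YAW=1.191
U=np.array([np.cos(YAW),np.sin(YAW)]);V=np.array([-U[1],U[0]])
def rail(x,y): return C0+(x*U+y*V)/1000       # mm -> world
def torail(p): d=np.asarray(p)[:2]-C0; return np.array([d@U,d@V])*1000
def rows(tgts,pose=None):
    """targets (world x,y,z,yaw) -> tool-frame rows (cm, rad)"""
    from workcell import observe
    from scipy.spatial.transform import Rotation as Ro
    s=observe(); R=Ro.from_euler('xyz',s['tool_rot']); out=[]
    print('t',s['clock'],'pos',s['position'].round(4),'rail',torail(s['position']).round(1),'rpy',s['tool_rot'].round(3),'F',s['force'].round(1))
    for x,y,z,w in tgts:
        T=Ro.from_euler('xyz',[np.pi,0,w])
        out.append(np.r_[R.inv().apply(np.array([x,y,z])-s['position'])*100,(R.inv()*T).as_rotvec()].round(2))
    print(np.array(out))
E
python3 - <<'E'
from h import *
rows([(.25,.52,.29,2.7),(.45,.35,.28,2.2),(*rail(-125,0),.2,YAW),(*rail(-125,0),.15,YAW)])
E
```

```text
t 0.1 pos [0.172  0.6006 0.2308] rail [438.1 573.7] rpy [-3.141  0.     2.863] F [-0.3  0.6 -0.4]
[[ -9.72  -5.61  -5.91  -0.     0.     0.16]
 [-33.63 -16.44  -4.9   -0.     0.     0.66]
 [-51.41 -61.8    3.14  -0.     0.     1.67]
 [-51.41 -61.8    8.14  -0.     0.     1.67]]
```

>>> play_rows --pt "-4 -2 -4 0 0 0.1 -1" --pt "-8 -4 -6 0 0 0.15 -1" --pt "-12 -6.5 -6 0 0 0.25 -1" --pt "-16 -8.5 -6 0 0 0.35 -1" --pt "-20 -10.5 -6 0 0 0.45 -1"

```text
clock: 0.6
position: [0.3368, 0.4429, 0.2915]
tool_rot: [3.141, 0.0, 2.408]
force: [0.8, 0.7, -0.4]
grip_width: 0.0122
finger_force: 0.0
```

>>> play_rows --pt "-4 -2 0 0 0 0.1 -1" --pt "-8 -5 0 0 0 0.2 -1" --pt "-11 -9 0 0 0 0.3 -1" --pt "-13 -13 0 0 0 0.4 -1" --pt "-14 -17 0 0 0 0.5 -1"

```text
clock: 1.1
position: [0.3264, 0.2223, 0.2909]
tool_rot: [-3.141, 0.0, 1.907]
force: [0.1, -0.2, 0.6]
grip_width: -0.0
finger_force: 0.0
```

```bash
python3 - <<'E'
from h import *
rows([(*rail(-125,0),.2,YAW),(*rail(-125,0),.15,YAW)])
E
```

```text
t 1.1 pos [0.3264 0.2223 0.2909] rail [144.1 290.1] rpy [-3.141  0.     1.907] F [ 0.1 -0.2  0.6]
[[-39.33   4.24   9.1   -0.     0.     0.72]
 [-39.33   4.25  14.1   -0.     0.     0.72]]
```

>>> play_rows --pt "-4 2 0 0 0 0.1 -1" --pt "-8 4 0 0 0 0.2 -1" --pt "-12 4.2 0 0 0 0.3 -1" --pt "-16 4.2 0 0 0 0.4 -1" --pt "-20 4.2 0 0 0 0.5 -1"

```text
clock: 1.6
position: [0.4335, 0.0488, 0.2913]
tool_rot: [-3.142, -0.0, 1.409]
force: [0.2, 0.1, -0.4]
grip_width: 0.0002
finger_force: 0.0
```

```bash
python3 - <<'E'
from h import *
rows([(*rail(-125,0),.2,YAW),(*rail(-125,0),.15,YAW)])
E
```

```text
t 1.6 pos [0.4335 0.0488 0.2913] rail [ 22.6 126.3] rpy [-3.142 -0.     1.409] F [ 0.2  0.1 -0.4]
[[-17.14   9.15   9.13  -0.    -0.     0.22]
 [-17.14   9.15  14.13  -0.    -0.     0.22]]
```

>>> play_rows --pt "-4 2 2 0 0 0.1 -1" --pt "-8 4 4 0 0 0.2 -1" --pt "-12 6 6 0 0 0.22 -1" --pt "-15.5 8 8 0 0 0.22 -1" --pt "-17.1 9.15 10.1 0 0 0.22 -1"

```text
clock: 2.1
position: [0.4969, -0.1363, 0.1893]
tool_rot: [3.141, 0.001, 1.19]
force: [0.2, 1.5, -0.7]
grip_width: 0.0
finger_force: 0.0
```

```bash
python3 - <<'E'
from h import *
rows([(*rail(-125,0),.1,YAW),(*rail(-125,0),.03,YAW)])
from workcell import viewer,observe
c=viewer.camera_info('wrist');p,d=viewer.grab_frame('wrist');np.savez('w0.npz',p=p,d=d,**c)
c1=viewer.camera_info('scene');p1,d1=viewer.grab_frame('scene')
cv2.imwrite('pics/w0.png',np.hstack([cv2.resize(p,(480,300)),cv2.resize(p1[180:260,240:400],(320,300))])[:,:,::-1]);print(c)
E
```

```text
t 2.1 pos [ 0.4969 -0.1363  0.1893] rail [-125.8   -1.3] rpy [3.141e+00 1.000e-03 1.190e+00] F [ 0.2  1.5 -0.7]
[[ 0.09 -0.13  8.93  0.    0.   -0.  ]
 [ 0.1  -0.14 15.93  0.    0.   -0.  ]]
{'fx': 309.70691628693146, 'fy': 309.70691628693146, 'cx': 321.98486448608276, 'cy': 197.61212831595114, 'R': array([[ 9.28535982e-01, -3.71241935e-01,  5.97123006e-04],
       [-3.56587314e-01, -8.91432638e-01,  2.79630721e-01],
       [-1.03278355e-01, -2.59860113e-01, -9.60107444e-01]]), 't': array([-0.51224074,  0.03044483,  0.35401779])}
```

View pics/w0.png

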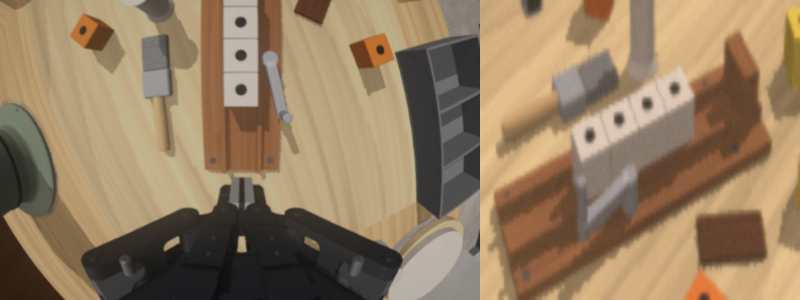

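The wrist view shows the row dead ahead, with post1's hole at about (241,90), the pin at (287,118) and the fingers centred on the channel. I'll cross-check these with the fisheye rays.

```bash
cat >> h.py <<'E'
def fray(c,u,v,z):
    x,y=u-c['cx'],v-c['cy'];r=np.hypot(x,y);th=r/c['fx']
    d=c['R'].T@np.array([x/r*np.sin(th),y/r*np.sin(th),np.cos(th)]);C=-c['R'].T@c['t']
    return C+d*(z-C[2])/d[2]
E
python3 - <<'E'
from h import *
np.set_printoptions(precision=1,suppress=True)
c=np.load('w0.npz');k=4/3
for n,p,z in [('h1',(240.5,90),.062),('h2',(240.5,55),.062),('h3',(240.5,22),.062),('pin',(287,118),.076),('pivot',(270,59),.05),('cornL',(205,169),.012),('cornR',(280,171),.012),('screwL',(213,160),.012),('screwR',(269,160),.012)]:
    print(n,torail(fray(c,p[0]*k,p[1]*k,z)))
E
```

```text
h1 [-64.3  -0.3]
h2 [-23.6  -0.4]
h3 [16.2 -0.4]
pin [-94.6 -52.6]
pivot [-26.5 -35.6]
cornL [-180.8   52.9]
cornR [-184.1  -59. ]
screwL [-166.5   40.2]
screwR [-166.6  -41.7]
```

>>> play_rows --pt "0.1 -0.05 4 0 0 0 -1" --pt "0.1 -0.05 8 0 0 0 -1" --pt "0.1 -0.05 12 0 0 0 -1" --pt "0.1 -0.05 14.5 0 0 0 -1" --pt "0.1 -0.05 15.9 0 0 0 -1"

```text
clock: 2.7
position: [0.4959, -0.1308, 0.0299]
tool_rot: [-3.14, 0.0, 1.193]
force: [-0.6, 0.1, 1.0]
grip_width: -0.0003
finger_force: 0.0
```

>>> play_rows --pt "0.6 -0.05 0 0 0 0 -1" --pt "1.2 -0.05 0 0 0 0 -1" --pt "1.8 -0.05 0 0 0 0 -1" --pt "2.2 -0.05 0 0 0 0 -1" --pt "2.5 -0.05 0 0 0 0 -1"

```text
clock: 3.2
position: [0.506, -0.1076, 0.032]
tool_rot: [3.141, -0.0, 1.194]
force: [0.7, 0.1, -0.5]
grip_width: 0.0003
finger_force: 0.0
```

```bash
python3 - <<'E'
from h import *
rows([(*rail(-21,0),.03,YAW)])
E
```

```text
t 3.2 pos [ 0.506  -0.1076  0.032 ] rail [-95.7   1. ] rpy [ 3.141 -0.     1.194] F [ 0.7  0.1 -0.5]
[[ 7.47  0.12  0.2   0.   -0.    0.  ]]
```

>>> play_rows --pt "0.2 0 0.1 0 0 0 -1" --pt "0.5 0.05 0.1 0 0 0 -1" --pt "0.8 0.05 0.1 0 0 0 -1" --pt "1.1 0.05 0.1 0 0 0 -1" --pt "1.3 0.05 0.1 0 0 0 -1"

```text
clock: 3.7
position: [0.5104, -0.0973, 0.0304]
tool_rot: [3.141, 0.001, 1.192]
force: [-3.3, -5.2, 3.8]
grip_width: -0.0
finger_force: 3.3
```

>>> play_rows --pt "0.3 0 0 0 0 0 -1" --pt "0.6 0 0 0 0 0 -1" --pt "0.9 0 0 0 0 0 -1" --pt "1.2 0 0 0 0 0 -1" --pt "1.5 0 0 0 0 0 -1"

```text
clock: 4.2
position: [0.516, -0.0834, 0.0304]
tool_rot: [3.141, 0.001, 1.191]
force: [-2.6, -6.5, 4.6]
grip_width: -0.0001
finger_force: 3.3
```

>>> play_rows --pt "0.3 0 0 0 0 0 -1" --pt "0.6 0 0 0 0 0 -1" --pt "0.9 0 0 0 0 0 -1" --pt "1.2 0 0 0 0 0 -1" --pt "1.5 0 0 0 0 0 -1"

```text
clock: 4.7
position: [0.5215, -0.0696, 0.0304]
tool_rot: [3.141, 0.001, 1.191]
force: [-2.7, -6.7, 2.8]
grip_width: 0.0
finger_force: 3.3
```

>>> play_rows --pt "0.3 0 0 0 0 0 -1" --pt "0.6 0 0 0 0 0 -1" --pt "0.9 0 0 0 0 0 -1" --pt "1.2 0 0 0 0 0 -1" --pt "1.4 0 0 0 0 0 -1"

```text
clock: 5.2
position: [0.5267, -0.0565, 0.0304]
tool_rot: [3.141, 0.001, 1.192]
force: [-2.5, -6.5, 3.2]
grip_width: -0.0001
finger_force: 3.4
```

```bash
python3 - <<'E'
from h import *
rows([(*rail(-21,0),.03,YAW)])
from workcell import viewer
p,d=viewer.grab_frame('wrist')
cv2.imwrite('pics/w1.png',p[0:300,:,::-1])
E
```

```text
t 5.2 pos [ 0.5267 -0.0565  0.0304] rail [-40.6   0.7] rpy [3.141e+00 1.000e-03 1.192e+00] F [-2.5 -6.5  3.2]
[[1.96 0.07 0.04 0.   0.   0.  ]]
```

View pics/w1.png

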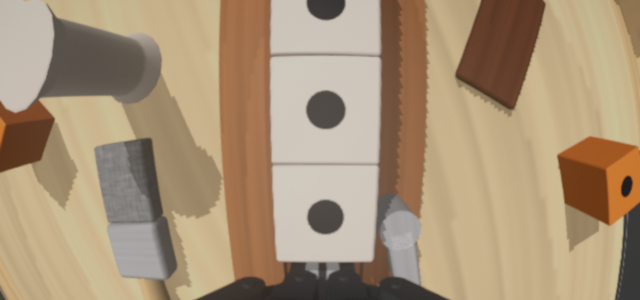

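The row is moving as one train with no gaps, at about 7 N. About 20 mm remain, so I'll go slower and watch the force.

>>> play_rows --pt "0.25 0 0 0 0 0 -1" --pt "0.5 0 0 0 0 0 -1" --pt "0.75 0 0 0 0 0 -1" --pt "1.0 0 0 0 0 0 -1" --pt "1.2 0 0 0 0 0 -1"

```text
clock: 5.75
position: [0.5311, -0.0454, 0.0304]
tool_rot: [3.141, 0.001, 1.191]
force: [-2.9, -7.2, 3.8]
grip_width: 0.0001
finger_force: 3.4
```

>>> play_rows --pt "0.1 0 0 0 0 0 -1" --pt "0.2 0 0 0 0 0 -1" --pt "0.3 0 0 0 0 0 -1" --pt "0.4 0 0 0 0 0 -1" --pt "0.4 0 0 0 0 0 -1"

```text
clock: 6.25
position: [0.5326, -0.0416, 0.0304]
tool_rot: [3.141, 0.001, 1.192]
force: [-1.4, -5.3, 4.0]
grip_width: 0.0003
finger_force: 2.8
```

>>> play_rows --pt "0.1 0 0 0 0 0 -1" --pt "0.15 0 0 0 0 0 -1" --pt "0.2 0 0 0 0 0 -1" --pt "0.25 0 0 0 0 0 -1" --pt "0.25 0 0 0 0 0 -1"

```text
clock: 6.75
position: [0.5335, -0.0394, 0.0304]
tool_rot: [3.141, 0.001, 1.191]
force: [-2.8, -5.4, 3.7]
grip_width: -0.0
finger_force: 3.1
```

>>> play_rows --pt "0.05 0 0 0 0 0 -1" --pt "0.1 0 0 0 0 0 -1" --pt "0.15 0 0 0 0 0 -1" --pt "0.2 0 0 0 0 0 -1" --pt "0.2 0 0 0 0 0 -1"

```text
clock: 7.25
position: [0.5335, -0.0392, 0.0304]
tool_rot: [3.141, 0.003, 1.19]
force: [-7.3, -15.2, 6.3]
grip_width: 0.0
finger_force: 8.4
```

The force rose to 17 N with no further motion, so the row is home. TCP rail x = -22 agrees with post1's rear face at about -10 mm. Next I'll back off straight, lift, and go around to the outside of the pin.

>>> play_rows --pt "-0.3 0 0 0 0 0 -1" --pt "-1.5 0 0 0 0 0 -1" --pt "-3.5 0 0 0 0 0 -1" --pt "-5.5 0 0 0 0 0 -1" --pt "-6 0 0 0 0 0 -1"

```text
clock: 7.75
position: [0.5112, -0.0947, 0.0304]
tool_rot: [-3.142, 0.001, 1.19]
force: [-0.8, -0.0, -0.2]
grip_width: -0.0002
finger_force: 0.0
```

>>> play_rows --pt "0 0 -3 0 0 0 -1" --pt "0 0 -7 0 0 0 -1" --pt "0 0 -9 0 0 -0.15 -1" --pt "0 0 -9 0 0 -0.3 -1" --pt "0 0 -9 0 0 -0.45 -1"

```text
clock: 8.25
position: [0.5128, -0.0917, 0.1211]
tool_rot: [3.14, -0.0, 1.65]
force: [-0.8, -0.1, -0.9]
grip_width: -0.0003
finger_force: 0.0
```

```bash
cat >> h.py <<'E'
def kp(th,off):   # pusher centre for keeper angle th, off mm behind the pin centre
    P=np.array([-23-72*np.cos(th),-36+72*np.sin(th)]);t=np.array([np.sin(th),np.cos(th)])
    return (*rail(*(P-off*t)),YAW+np.pi/2-th)
def ktg(th,off,z): x,y,w=kp(th,off); return (x,y,z,w)
E
python3 - <<'E'
from h import *
rows([ktg(-.25,35,.12),ktg(-.25,35,.052)])
from workcell import observe,viewer
print(observe()['qpos'].round(2))
c=viewer.camera_info('wrist');p,d=viewer.grab_frame('wrist');np.savez('w2.npz',p=p,d=d,**c)
cv2.imwrite('pics/w2.png',p[:,:,::-1])
E
```

```text
t 8.25 pos [ 0.5128 -0.0917  0.1211] rail [-78.5   0.5] rpy [ 3.14 -0.    1.65] F [-0.8 -0.1 -0.9]
[[-4.41  7.67  0.12  0.    0.   -1.36]
 [-4.41  7.65  6.92  0.    0.   -1.36]]
[-0.21  0.55  0.37  1.99 -0.31  0.66  0.44]
```

View pics/w2.png

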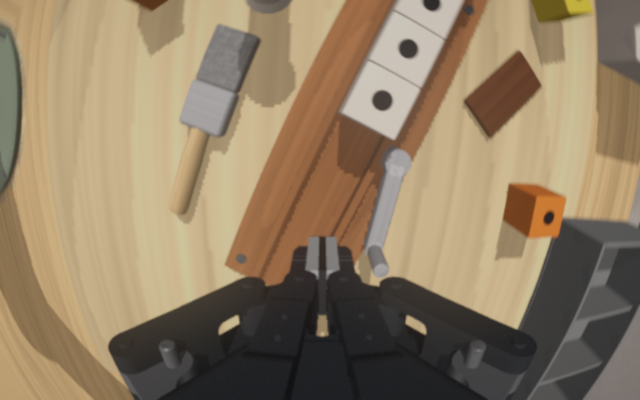

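The row is intact, and the keeper is still open with its pin top at about (382,269).

```bash
python3 - <<'E'
from h import *
c=np.load('w2.npz')
p=torail(fray(c,382,269,.076));q=torail(fray(c,398,160,.05));print(p,q,np.arctan2(p[1]+36,-(p[0]+23)),np.linalg.norm(p-[-23,-36]))
E
```

```text
[-92.32735567 -52.98098911] [-22.21436544 -31.85873788] -0.2402099430784146 71.37672054145189
```

>>> play_rows --pt "-0.5 1.5 0 0 0 -0.15 -1" --pt "-1.5 3 0 0 0 -0.3 -1" --pt "-2.5 4.5 0 0 0 -0.45 -1" --pt "-3.5 6 0 0 0 -0.6 -1" --pt "-4.4 7.7 0 0 0 -0.75 -1"

```text
clock: 8.8
position: [0.5927, -0.1309, 0.1201]
tool_rot: [-3.142, -0.001, 2.395]
force: [0.1, 0.3, 0.8]
grip_width: -0.0
finger_force: 0.0
```

>>> play_rows --pt "0 0 0 0 0 -0.15 -1" --pt "0 0 0 0 0 -0.3 -1" --pt "0 0 0 0 0 -0.45 -1" --pt "0 0 0 0 0 -0.6 -1" --pt "0 0 0 0 0 -0.6 -1"

```text
clock: 9.3
position: [0.5921, -0.1306, 0.1201]
tool_rot: [3.141, -0.001, 2.993]
force: [-0.4, 0.3, -0.1]
grip_width: 0.0001
finger_force: 0.0
```

```bash
python3 - <<'E'
from h import *
rows([ktg(-.25,35,.052),ktg(-.25,22,.052)])
E
```

```text
t 9.3 pos [ 0.5921 -0.1306  0.1201] rail [-85.2 -87.5] rpy [ 3.141e+00 -1.000e-03  2.993e+00] F [-0.4  0.3 -0.1]
[[-0.05  0.1   6.81  0.   -0.   -0.02]
 [ 1.25  0.07  6.81  0.   -0.   -0.02]]
```

>>> play_rows --pt "0 0 2 0 0 0 -1" --pt "0 0 4 0 0 0 -1" --pt "0 0 6 0 0 0 -1" --pt "0 0.1 6.8 0 0 0 -1" --pt "0.5 0.1 6.8 0 0 0 -1"

```text
clock: 9.8
position: [0.5871, -0.1284, 0.0514]
tool_rot: [-3.142, -0.002, 2.989]
force: [0.0, 0.3, 0.2]
grip_width: 0.0002
finger_force: 0.0
```

```bash
python3 - <<'E'
from h import *
from scipy.spatial.transform import Rotation as Ro
np.set_printoptions(precision=2,suppress=True)
rows([ktg(-.25,22,.052),ktg(-.25,17,.052),ktg(-.15,17,.052),ktg(-.05,17,.052),ktg(.05,17,.052)])
# rows from the pose at angle 0.05, by symmetry the same for any start angle
x0,y0,w0=kp(.05,17);
for k in (1,2,3,4,5):
    x,y,w=kp(.05+.07*k,17);d=Ro.from_euler('xyz',[np.pi,0,w0]).inv().apply([x-x0,y-y0,0])*100;print(d,.07*k)
E
```

```text
t 9.8 pos [ 0.59 -0.13  0.05] rail [-85.  -82.1] rpy [-3.14 -0.    2.99] F [0.  0.3 0.2]
[[ 0.73 -0.07 -0.06  0.   -0.   -0.02]
 [ 1.23 -0.08 -0.06  0.   -0.   -0.02]
 [ 1.95 -0.23 -0.06 -0.   -0.    0.08]
 [ 2.69 -0.3  -0.06 -0.   -0.    0.18]
 [ 3.43 -0.31 -0.06 -0.   -0.    0.28]]
[ 0.51 -0.1  -0.  ] 0.07
[ 1.02 -0.17 -0.  ] 0.14
[ 1.54 -0.2  -0.  ] 0.21000000000000002
[ 2.06 -0.19 -0.  ] 0.28
[ 2.57 -0.15 -0.  ] 0.35000000000000003
```

>>> play_rows --pt "0.6 -0.1 0 0 0 0 -1" --pt "1.2 -0.1 0 0 0 0 -1" --pt "1.9 -0.2 0 0 0 0.08 -1" --pt "2.7 -0.3 0 0 0 0.18 -1" --pt "3.4 -0.3 0 0 0 0.28 -1"

```text
clock: 10.3
position: [0.5531, -0.127, 0.0533]
tool_rot: [3.141, 0.001, 2.707]
force: [0.9, -0.7, -0.0]
grip_width: 0.0002
finger_force: 0.4
```

>>> play_rows --pt "0.5 -0.1 0 0 0 0.07 -1" --pt "1.0 -0.15 0 0 0 0.14 -1" --pt "1.55 -0.2 0 0 0 0.21 -1" --pt "2.05 -0.2 0 0 0 0.28 -1" --pt "2.55 -0.15 0 0 0 0.35 -1"

```text
clock: 10.8
position: [0.5294, -0.1176, 0.0532]
tool_rot: [3.141, 0.001, 2.359]
force: [0.3, -1.1, -0.2]
grip_width: -0.0002
finger_force: 0.4
```

```bash
python3 - <<'E'
from h import *
rows([ktg(t,17,.051) for t in (.4,.47,.54,.61,.68,.75)])
from workcell import viewer
p,d=viewer.grab_frame('wrist')
cv2.imwrite('pics/w3.png',p[:,:,::-1])
E
```

```text
t 10.8 pos [ 0.5294 -0.1176  0.0532] rail [-96.4 -24.5] rpy [3.141e+00 1.000e-03 2.359e+00] F [ 0.3 -1.1 -0.2]
[[ 0.1   0.01  0.22  0.    0.   -0.  ]
 [ 0.61 -0.1   0.22  0.    0.    0.07]
 [ 1.12 -0.16  0.22  0.    0.    0.14]
 [ 1.64 -0.19  0.22  0.    0.    0.21]
 [ 2.16 -0.19  0.22  0.    0.    0.28]
 [ 2.67 -0.15  0.22  0.    0.    0.35]]
```

View pics/w3.png

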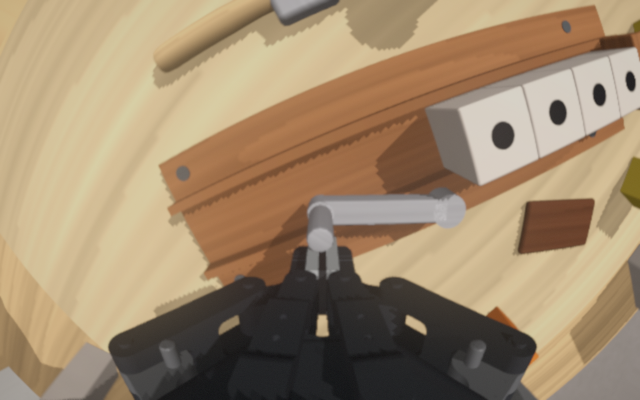

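The pin sits centred on the finger face at (320,240), and the bar is swinging in cleanly. I'll continue along the arc.

>>> play_rows --pt "0.5 -0.1 0 0 0 0.07 -1" --pt "1.05 -0.15 0 0 0 0.14 -1" --pt "1.55 -0.2 0 0 0 0.21 -1" --pt "2.1 -0.2 0 0 0 0.28 -1" --pt "2.6 -0.15 0 0 0 0.35 -1"

```text
clock: 11.35
position: [0.51, -0.1003, 0.053]
tool_rot: [3.14, 0.0, 2.01]
force: [0.4, -0.7, 0.5]
grip_width: 0.0001
finger_force: 0.4
```

>>> play_rows --pt "0.5 -0.1 0 0 0 0.07 -1" --pt "1.05 -0.15 0 0 0 0.14 -1" --pt "1.55 -0.2 0 0 0 0.21 -1" --pt "2.1 -0.2 0 0 0 0.28 -1" --pt "2.6 -0.15 0 0 0 0.35 -1"

```text
clock: 11.85
position: [0.4976, -0.0773, 0.053]
tool_rot: [3.14, -0.0, 1.66]
force: [-0.2, -0.3, 0.9]
grip_width: 0.0001
finger_force: 0.4
```

```bash
python3 - <<'E'
from h import *
rows([ktg(t,17,.052) for t in (1.1,1.17,1.24,1.31,1.38,1.45,1.5,1.571)])
E
```

```text
t 11.85 pos [ 0.4976 -0.0773  0.053 ] rail [-70.8  20. ] rpy [ 3.14 -0.    1.66] F [-0.2 -0.3  0.9]
[[ 0.02 -0.04  0.1   0.   -0.   -0.  ]
 [ 0.53 -0.14  0.1   0.   -0.    0.07]
 [ 1.04 -0.21  0.1   0.   -0.    0.14]
 [ 1.56 -0.24  0.1   0.   -0.    0.21]
 [ 2.07 -0.23  0.1   0.   -0.    0.28]
 [ 2.59 -0.19  0.1   0.   -0.    0.35]
 [ 2.96 -0.14  0.1   0.   -0.    0.4 ]
 [ 3.47 -0.03  0.1   0.   -0.    0.47]]
```

>>> play_rows --pt "0.5 -0.15 0 0 0 0.07 -1" --pt "1.0 -0.2 0 0 0 0.14 -1" --pt "1.5 -0.25 0 0 0 0.21 -1" --pt "2.0 -0.25 0 0 0 0.28 -1" --pt "2.5 -0.2 0 0 0 0.34 -1"

```text
clock: 12.35
position: [0.4934, -0.0525, 0.053]
tool_rot: [3.141, -0.001, 1.321]
force: [0.0, -1.4, -0.4]
grip_width: 0.0001
finger_force: 0.4
```

>>> play_rows --pt "0.25 -0.03 0 0 0 0.03 -1" --pt "0.45 -0.05 0 0 0 0.06 -1" --pt "0.65 -0.05 0 0 0 0.09 -1" --pt "0.8 -0.03 0 0 0 0.11 -1" --pt "0.9 -0.03 0 0 0 0.13 -1"

```text
clock: 12.85
position: [0.495, -0.0442, 0.0523]
tool_rot: [-3.141, 0.0, 1.191]
force: [-3.8, -6.4, 1.6]
grip_width: 0.0001
finger_force: 3.5
```

```bash
python3 - <<'E'
from h import *
rows([ktg(1.571,17,.052)])
E
```

```text
t 12.85 pos [ 0.495  -0.0442  0.0523] rail [-40.9  34.7] rpy [-3.141  0.     1.191] F [-3.8 -6.4  1.6]
[[ 0.09 -0.13  0.03 -0.    0.    0.  ]]
```

The force jumped to 7 N, against 0.6 N needed to move the bar, so it is on its stop. I'll add one small press to confirm, then retreat.

>>> play_rows --pt "0.05 0 0 0 0 0 -1" --pt "0.1 0 0 0 0 0 -1" --pt "0.1 0 0 0 0 0 -1" --pt "0.1 0 0 0 0 0 -1" --pt "0.1 0 0 0 0 0 -1"

```text
clock: 13.35
position: [0.495, -0.0441, 0.0523]
tool_rot: [-3.141, 0.001, 1.191]
force: [-3.7, -7.1, 3.3]
grip_width: -0.0003
finger_force: 4.0
```

>>> play_rows --pt "-0.3 0 0 0 0 0 -1" --pt "-1.5 0 0 0 0 0 -1" --pt "-3 0 0 0 0 0 -1" --pt "-5 0 0 0 0 0 -1" --pt "-6 0 0 0 0 0 -1"

```text
clock: 13.85
position: [0.4726, -0.1007, 0.0524]
tool_rot: [3.141, 0.0, 1.191]
force: [0.0, 0.2, -0.7]
grip_width: -0.0004
finger_force: 0.0
```

>>> play_rows --pt "0 0 -4 0 0 0 -1" --pt "0 0 -8 0 0 0 -1" --pt "0 0 -12 0 0 0 -1" --pt "0 0 -14 0 0 0 -1" --pt "0 0 -14 0 0 0 -1"

```text
clock: 14.35
position: [0.4745, -0.0989, 0.1947]
tool_rot: [3.138, -0.002, 1.193]
force: [0.7, 0.0, -1.2]
grip_width: -0.0001
finger_force: 0.0
```

```bash
python3 - <<'E'
from h import *
from workcell import viewer
p,d=viewer.grab_frame('wrist');p1,_=viewer.grab_frame('side')
cv2.imwrite('pics/w4.png',np.hstack([cv2.resize(p,(480,300)),cv2.resize(p1[165:245,270:390],(320,300))])[:,:,::-1])
E
```

```text
(no output)
```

View pics/w4.png

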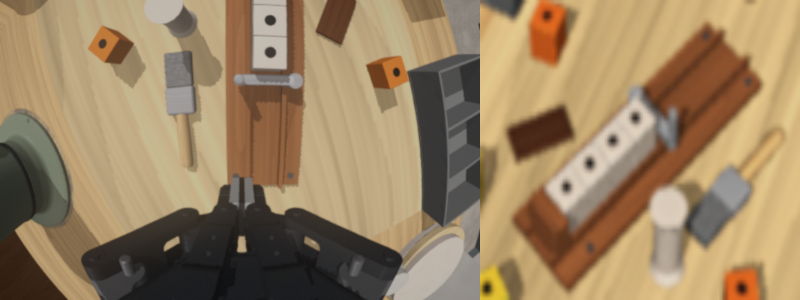

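The row is tight against the stop, the keeper lies straight across behind it at (268,81), and the bystanders have not moved.

```bash
python3 -c "
from workcell import bot
print(bot.job_done())"
```

```text
the job is handed in; nothing more can be done
None
```

The job is handed in: the four posts are tight against the end stop, the keeper bar is shut straight across behind them, and nothing else was moved; it took about 14 s of the 51 s allowed.

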